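# Flip the dose marker of the small dropper bottle

### The job

The dose from the smaller of the two amber dropper bottles has been given. Two alike flip markers stand on the tray, each directly behind its own bottle as seen from the robot: with the fingertips, push the paddle of the smaller bottle's marker right over its pivot, half a turn, until it lies flat on its far stop with its other face (a bar instead of a ring) up. The marker itself must stay standing about where it is, not lifted, tipped or shoved along, and the other marker, both bottles, the pill crusher and the bowl are to be left as they are.

Things in the scene. Friction and masses are not known exactly. Their poses are not given: they have to be found in the camera images.
- marker_small: steel stand of the small bottle's flip marker, loose on the tray, 0.6 kg. Base plate 110 (x) x 76 (y) x 8 mm; origin at the centre of its underside, z up. Two cheeks, 16 mm long in x, at y = +-30 to +-35 mm, top z = 58 mm, carry the pivot pin. The small bottle stands about 115 mm off on the -x side, which faces the robot (yaw within 26 degrees)
- marker_small_pivot (a point): centre of the level pivot pin (along the stand's y), 50 mm above the stand's underside; axes as the stand. Two stop plates, 8 mm thick, 40 mm wide, stand at x = -45 and +45 mm from it, tops 2 mm below the pin's height; between them the stand is open down to the base plate
- paddle_small (a joint): angle of this marker's paddle about the pin, rad. 0: level on the -x stop (near the robot), ring face up; pi/2: upright above the pin; pi: level on the +x stop, bar face up. Starts at 0 to 0.25. 4 mm board of 35 g, middle plane through the pin, blade 64 mm long, 54 mm wide. Hinge friction about 0.02 N m: it stays at any angle where it is left
- paddle_small_tail (a point): middle of the end of the paddle's tail, which lies opposite the blade in the same plane: 26 mm long from the pin, 44 mm wide. At joint 0 it is at x = +26 mm from the pin; pressing the tail down raises the blade
- paddle_small_tip (a point): middle of the free end of the blade of the small bottle's marker, 64 mm from the pin; turns with the paddle
- marker_large: steel stand of the large bottle's flip marker, loose on the tray, 0.6 kg. Base plate 110 (x) x 76 (y) x 8 mm; origin at the centre of its underside, z up. Two cheeks, 16 mm long in x, at y = +-30 to +-35 mm, top z = 58 mm, carry the pivot pin. The large bottle stands about 115 mm off on the -x side, which faces the robot (yaw within 26 degrees)
- marker_large_pivot (a point): centre of the other marker's pivot pin; that marker is built like the first
- paddle_large (a joint): angle of the other marker's paddle, as for paddle_small; to be left alone
- paddle_large_tip (a point): middle of the free end of the other paddle's blade
- bottle_small: small amber glass dropper bottle with black cap and rubber bulb, 27 mm diameter, 68 mm tall; origin at the centre of its underside
- bottle_large: large amber glass dropper bottle, same form, 39 mm diameter, 108 mm tall; origin at the centre of its underside
- crusher: stainless pill crusher, 50 mm diameter, 83 mm tall, with a 68 mm twist handle across its top along its y; origin at the centre of its underside
- bowl: small glass bowl, 84 mm across, 35 mm tall; origin at the centre of its underside
- tray: dark lacquered wooden tray 360 mm (x) by 500 mm (y), its floor 20 mm and its rim 40 mm above the cart top, fixed on the cart's swing-out side arm; origin under the middle of the tray at the height of the cart top

How it is judged:
At the end, for the whole second after the job is handed in: the paddle of the small bottle's marker is within 0.14 rad (8 degrees) of its far stop and still; that marker stands upright within 40 mm of where it was; the other paddle's free end, the other marker, both bottles, the crusher and the bowl are upright and within 25 mm of where they were (value of joint paddle_small above 3 rad and velocity of joint paddle_small between -0.1 and 0.1 rad/s and distance of marker_small from where it was at the start of the episode below 0.04 m and angle between marker_small's own z axis and vertical below 0.06 rad and linear speed of marker_small below 0.02 m/s and distance of each of paddle_large_tip, bottle_small, bottle_large, crusher, bowl, marker_large from where it was at the start of the episode below 0.025 m and angle between each of bottle_small, bottle_large, crusher, bowl, marker_large's own z axis and vertical below 0.1 rad); the robot touches nothing.
It fails at once if a bottle, the pill crusher or the bowl is shoved away or lifted (over 25 mm) (distance of any of bottle_small, bottle_large, crusher, bowl from where it was at the start of the episode above 0.025 m).
It fails at once if the other marker is moved or its paddle turned (over 25 mm) (distance of any of marker_large, paddle_large_tip from where it was at the start of the episode above 0.025 m).
It fails at once if the marker is lifted off the tray (over 15 mm) (height (world z) of marker_small above 0.035 m).
It fails at once if the marker is tipped (over 20 degrees) (angle between marker_small's own z axis and vertical above 0.35 rad).
It fails at once if the marker is shoved along the tray (over 40 mm) (distance of marker_small from where it was at the start of the episode above 0.04 m).
It also fails if it takes over 40 s, if anything falls off the work surface, if the arm or the gripper's body presses on something with over 40 N, if the wrist force passes 120 N, or if a joint passes its speed limit or range.

### The arm

A 6-joint arm with a two-finger parallel gripper is mounted at the origin on the work surface. World frame = base frame: x ahead of the robot, y to its left, z up, the work surface at z = 0. Lengths are in m, angles in rad, forces in N, time in s.
With the tool pointing down it reaches from about 0.25 to 0.725 m from the base axis. Payload 4 kg.
Tool frame: the origin (TCP) lies on the centre line of the jaws, within the pads' length; the fingertips stand 14 mm ahead of it and the grasp point (between the pads) lies 5 mm behind it; z points along the fingers, y is the direction in which the jaws open and shut (so a half turn about z gives the same grasp; the last joint's range is limited). The gripper opens to 85 mm and grips with 20 to 120 N. Pads are 22 mm wide; open, the fingers measure 114 mm over their backs; the gripper's body (76 mm by 85 mm) begins 54 mm behind the grasp point. The pads swing forward as they close: fully open they stand 13 mm farther back than shut.
Start: joints at [1.287, 0.241, 0.005, 1.335, 0, 1.571], TCP at [0.14, 0.48, 0.245] pointing down, gripper open.
Joint ranges: [-2.72, 2.72], [-1.05, 1.87], [-1.09, 1.28], [-1.99, 2.15], [-1.42, 1.44], [-3.14, 3.14]. Speed limits (rad/s): [2.79, 2.79, 3.14, 3.14, 3.14, 3.14].

### API

Orientations are given as a unit quaternion [x, y, z, w].
In Python, from bench import sense, capture, get_calibration, close_job, find_in, masks_of gives the robot as it stands. The module is installed in compiled form; this text tells all that it offers.
- The arm moves only by the shell command python3 -m jog 'ROWS' [FORCE]. ROWS is JSON, a list of rows, each an object with "hand": the finger opening in m, from 0 to 0.0854; "offset": the shift along the tool's x, y, z in m, a list of three; "rotation": the turn, a rotation vector about the tool's x, y, z in degrees, a list of three. In form: [{"hand": hand, "offset": [dx, dy, dz], "rotation": [rx, ry, rz]}, ...]. A call has 1 to 12 rows; each row shifts and turns the pose as measured when the row begins, along the tool's axes as they then stand; what a row does not reach is not made up. A row lasts 1/12 s, in which the tool goes at most 41.7 mm and 7.16 degrees, less where a joint would pass 70% of its speed; a pose out of reach is approached as far as the arm can. A call with a gripper value outside its range is refused whole. The fingers move at their own pace and stop on an object; FORCE is the grip in N (left out, the last holds). Time passes only in rows, so rows that do not move let the fingers close. It gives the time, the measured TCP pose, the force and the opening at its end, in the units of the state.
- sense(): the state, without advancing time (a new reading comes with each control period).
- capture(name): name is "side" or "top"; returns the picture (480x640x3 uint8, red, green, blue); there is no depth.
- get_calibration(name): a dict with "fx", "fy", "cx", "cy" (pixels), "R" (3x3) and "t" (3): a world point X has camera coordinates R X + t. Camera axes: x right, y down, z forward; pixel columns grow to the right and rows downward; lengths in m; the calibration is good to about 2 mm. A picture is of the moment at which its call begins. get_calibration takes no time and is no camera call.
- close_job(): hands the job in, once; it reports no verdict.
Trained networks look in the newest picture that a camera, given by its name, has taken for a name from the list of things; names that differ only in an ending like _2 or _b are one class to them, and where a whole thing is asked for, a point or a joint stands for the part that bears it (a point fixed in the world has none). Each returns a list of dicts, best first, with "p" (0 to 1); they miss things now and then, are a little off and sometimes report something else, mostly with a low value. They report only what shows in the picture. A call takes as long as a camera call.
- find_in(camera, name): "point" ([x, y, z] in m, in world coordinates, good to about 4 mm: the middle of the surface that is visible of it).
- masks_of(camera, name): "mask" (480x640 bool, what is visible of it).
The state is a dict: "clock": time; "q": joint angles; "qd": joint speeds; "joint_efforts": joint torques, N m; "position": TCP position; "tcp_rot": TCP orientation; "wrist_force": force on the tool from outside, world axes, zero at the start; "ft_torque": the same for the moment, N m; "opening": finger opening in m.
Only numpy, scipy, OpenCV 4.12 (cv2) and the standard library are available. Lean on these libraries where they do the work, as an engineer would, in place of code of your own. Each camera call takes 0.05 s, during which the arm holds its last target.

## Working session

There is one attempt and no reset: what is moved stays moved. The work goes in short steps, Python scripts to look and compute and a shell command to move; the robot and the scene stay as the last step left them, time stands still between calls to the robot, and variables do not carry over. Pictures are saved under pics/ and viewed, and the job is handed in when it is done.

```bash
mkdir -p pics
cat > h.py <<'E'
import numpy as np,cv2
from bench import *
from scipy.spatial.transform import Rotation as Ro
def save(cam,name):
    im=capture(cam); cv2.imwrite('pics/'+name+'.png',im[:,:,::-1]); return im
def proj(cam,X):
    c=get_calibration(cam); p=np.array(c['R'])@np.array(X)+np.array(c['t']); return [round(c['fx']*p[0]/p[2]+c['cx'],1),round(c['fy']*p[1]/p[2]+c['cy'],1)]
def ray(cam,u,v,z):
    c=get_calibration(cam);R=np.array(c['R']);t=np.array(c['t'])
    o=-R.T@t; d=R.T@np.array([(u-c['cx'])/c['fx'],(v-c['cy'])/c['fy'],1]); return (o+d*(z-o[2])/d[2]).round(4)
E
python3 - <<'E'
from h import *
print(sense())
for c in ('top','side'):
    save(c,c+'0')
    k=get_calibration(c); print(c,-np.array(k['R']).T@np.array(k['t']),k['fx'])
    for n in ['marker_small','paddle_small','bottle_small','bottle_large','crusher','bowl','tray']:
        print(n,[(np.round(d['point'],3).tolist(),round(d['p'],2)) for d in find_in(c,n)])
E
```

```text
{'clock': 0.0, 'q': array([1.28701290e+00, 2.41419779e-01, 3.72516991e-03, 1.33516068e+00,
       1.28198306e-05, 1.57079635e+00]), 'qd': array([-0.00071772,  0.00052434,  0.00057085,  0.00123294,  0.00011594,
        0.00058101]), 'joint_efforts': array([-1.37337778e-03, -3.72316325e+01,  2.52408886e+01,  1.68764050e-02,
        5.23605377e-05,  9.35322561e-06]), 'position': array([0.13982687, 0.47943872, 0.24440986]), 'tcp_rot': array([ 1.41416011e-01,  9.89949722e-01, -1.01822770e-03, -1.51930518e-04]), 'wrist_force': array([-0.5725789 , -0.0127508 , -1.17002035]), 'ft_torque': array([0.00526077, 0.01834173, 0.02712217]), 'opening': 0.0855019574527765}
top [0.49946589 0.02527853 0.72242735] 442.1152122421464
marker_small [([0.536, -0.103, 0.07], 0.84)]
paddle_small [([0.525, -0.113, 0.073], 0.88)]
bottle_small [([0.429, -0.108, 0.061], 0.85)]
bottle_large [([0.426, 0.055, 0.084], 0.7)]
crusher [([0.629, -0.219, 0.08], 0.67)]
bowl [([0.626, 0.162, 0.034], 0.97)]
tray [([0.541, -0.005, 0.02], 0.68), ([0.527, -0.109, 0.075], 0.68)]
side [0.31576434 0.44826867 0.71371925] 591.208258776087
marker_small [([0.536, -0.096, 0.063], 0.55)]
paddle_small [([0.524, -0.113, 0.074], 0.62)]
bottle_small [([0.424, -0.106, 0.059], 0.72)]
bottle_large [([0.419, 0.065, 0.082], 0.87), ([0.525, 0.08, 0.07], 0.68), ([0.514, 0.07, 0.074], 0.52)]
crusher [([0.625, -0.22, 0.071], 0.68)]
bowl [([0.628, 0.148, 0.039], 0.69)]
tray [([0.524, 0.05, 0.023], 0.56)]
```

View pics/top0.png

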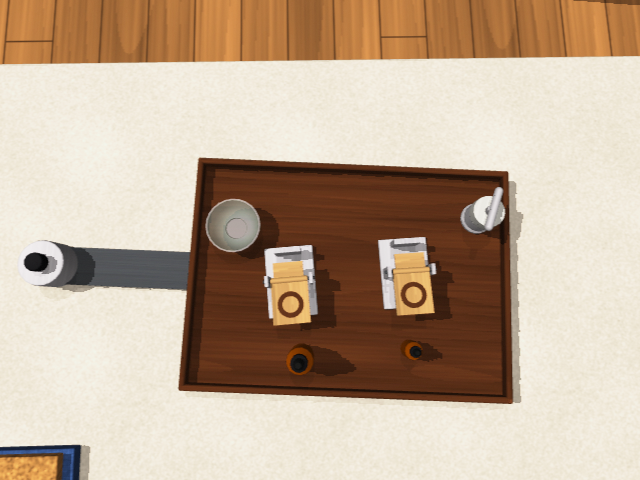

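View pics/side0.png

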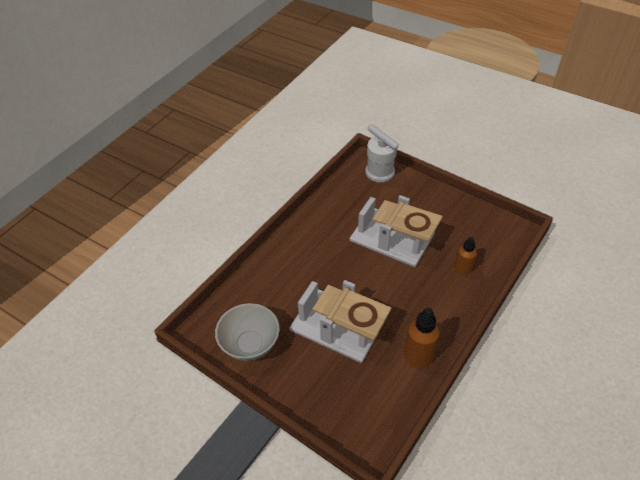

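The top view shows the small bottle at (414,350), with its marker behind it at about (407,273). The large pair is on the left, at (300,360) and (290,285). Both paddles are ring up. I'll zoom in on the small marker to fit its pose.

Run:
```python
import cv2
a=cv2.imread('pics/top0.png')[225:365,360:460]; b=cv2.imread('pics/side0.png')[185:275,340:450]
cv2.imwrite('pics/z1.png',cv2.resize(a,None,fx=4,fy=4,interpolation=2)); cv2.imwrite('pics/z2.png',cv2.resize(b,None,fx=6,fy=6,interpolation=2))
```

```text
(no output)
```

View pics/z1.png

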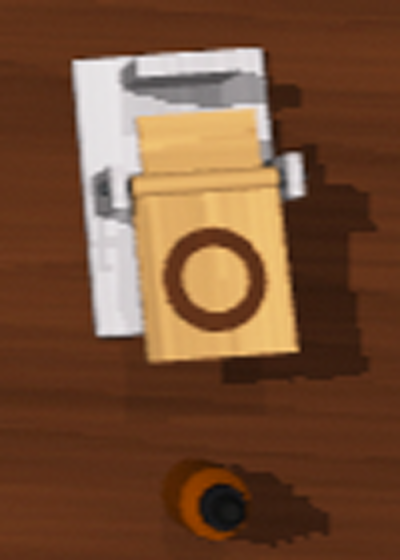

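View pics/z2.png

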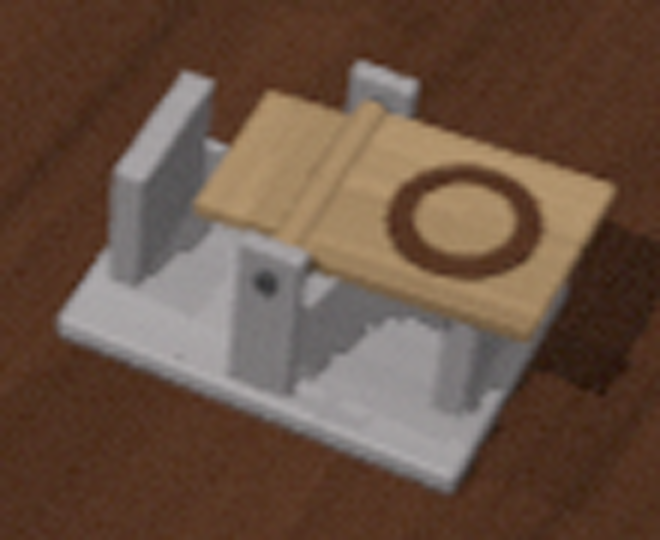

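```bash
cat > fit.py <<'E'
from h import *
from scipy.optimize import least_squares
T=lambda u,v:(360+u/4,225+v/4); S=lambda u,v:(340+u/6,185+v/6)
obs=[('top','b',(55,38,8),T(73,60)),('top','b',(55,-38,8),T(263,48)),('top','b',(-55,38,8),T(96,337)),
('side','b',(55,38,8),S(60,318)),('side','b',(-55,38,8),S(452,480)),
('top','p',(-64,27,2),T(148,361)),('top','p',(-64,-27,2),T(299,351)),('top','p',(26,22,2),T(137,114)),('top','p',(26,-22,2),T(256,108)),
('side','p',(-64,27,2),S(530,332)),('side','p',(-64,-27,2),S(612,185)),('side','p',(26,22,2),S(195,208)),('side','p',(26,-22,2),S(270,92))]
def W(p,k,X):
    X=np.array(X)/1000
    if k=='p':
        X=Ro.from_rotvec([0,p[3],0]).apply(X)+[0,0,.05]
    return Ro.from_euler('z',p[2]).apply(X)+[p[0],p[1],.02]
f=lambda p:np.concatenate([np.array(proj(c,W(p,k,X)))-uv for c,k,X,uv in obs])
r=least_squares(f,[.535,-.103,.1,.1]);print(r.x,f(r.x).round(1).reshape(-1,2).tolist())
print('pivot, tip, tail', W(r.x,'b',(0,0,50)),W(r.x,'p',(-64,0,0)),W(r.x,'p',(26,0,0)))
E
python3 fit.py
```

```text
[ 0.535 -0.103  0.1    0.1  ] [[-5.8, 6.7], [-6.1, 4.0], [-1.7, 7.4], [1.9, 7.4], [5.6, 5.2], [-1.4, 7.4], [-2.1, 5.1], [-5.1, 7.6], [-5.7, 5.5], [5.2, 4.4], [3.8, 3.2], [2.8, 6.4], [1.6, 6.1]]
pivot, tip, tail [ 0.535 -0.103  0.07 ] [ 0.47163787 -0.10935742  0.07638934] [ 0.56074087 -0.1004173   0.06740433]
```

```bash
sed -i "s/return \[round(c\['fx'\]\*p\[0\]\/p\[2\]+c\['cx'\],1),round(c\['fy'\]\*p\[1\]\/p\[2\]+c\['cy'\],1)\]/return [c['fx']*p[0]\/p[2]+c['cx'],c['fy']*p[1]\/p[2]+c['cy']]/" h.py; python3 fit.py
```

```text
[ 0.54377596 -0.11015474  0.04248198  0.09066114] [[0.3, -0.4], [0.3, -0.4], [0.4, 0.3], [-1.1, 0.1], [0.0, 0.4], [0.5, 0.3], [-0.0, 0.3], [0.3, 0.6], [-0.1, 0.3], [-0.4, 0.2], [0.4, 0.0], [-0.5, -0.1], [-0.2, 0.5]]
pivot, tip, tail [ 0.54377596 -0.11015474  0.07      ] [ 0.48009631 -0.11286161  0.07579437] [ 0.56964582 -0.10905508  0.06764604]
```

The fit agrees to about 0.5 px. The marker is at (0.544, -0.110) with a yaw of 2.4°, and the paddle is at 0.09 rad. The plan has three parts:
- Close the fingers and press the tail down to raise the blade to about 55°.
- Push the blade over the pin from the robot side.
- Press it flat onto the far stop.

First I'll align the yaw and close the hand.

```bash
cat >> h.py <<'E'
P=np.array([.54378,-.11015,.07]); YAW=.0425
def go(sx,sz,sy=0.):
    "offset in tool frame to bring finger tip centre (14 ahead of TCP) to stand coords rel pivot (mm)"
    s=sense(); R=Ro.from_quat(s['tcp_rot'])
    tip=np.array(s['position'])+R.apply([0,0,.014])
    rel=Ro.from_euler('z',-YAW).apply(tip-P)*1000
    d=P+Ro.from_euler('z',YAW).apply(np.array([sx,sy,sz])/1000)-tip
    want=Ro.from_euler('z',YAW)*Ro.from_matrix([[-1,0,0],[0,1,0],[0,0,-1]])
    print('t',round(s['clock'],2),'tip rel',rel.round(1),'offset',(R.inv().apply(d)).round(4),'rot',(R.inv()*want).as_rotvec(degrees=True).round(2),'F',np.round(s['wrist_force'],1),'open',round(s['opening'],4))
E
python3 -m jog '[{"hand":0,"offset":[0,0,0],"rotation":[0,0,-6.3]},{"hand":0,"offset":[0,0,0],"rotation":[0,0,-6.3]},{"hand":0,"offset":[0,0,0],"rotation":[0,0,-6.1]},{"hand":0,"offset":[0,0,0],"rotation":[0,0,0]}]' 20; python3 -c "
from h import *
go(24,60)"
```

```text
clock: 1.13
position: [0.14, 0.48, 0.2454]
tcp_rot: [-0.029, 1.0, 0.0, 0.0]
wrist_force: [-0.5, 0.6, 0.2]
opening: 0.0387
t 1.13 tip rel [-378.3  606.8  161.4] offset [-0.3934 -0.6126  0.1013] rot [0.01 0.01 0.84] F [-0.5  0.6  0.2] open 0.0387
```

```bash
python3 -m jog '[{"hand":0,"offset":[-0.022,-0.034,0],"rotation":[0,0,0.8]},{"hand":0,"offset":[-0.022,-0.034,0],"rotation":[0,0,0]},{"hand":0,"offset":[-0.022,-0.034,0],"rotation":[0,0,0]},{"hand":0,"offset":[-0.022,-0.034,0],"rotation":[0,0,0]},{"hand":0,"offset":[-0.022,-0.034,0],"rotation":[0,0,0]},{"hand":0,"offset":[-0.022,-0.034,0],"rotation":[0,0,0]},{"hand":0,"offset":[-0.022,-0.034,0],"rotation":[0,0,0]},{"hand":0,"offset":[-0.022,-0.034,0],"rotation":[0,0,0]},{"hand":0,"offset":[-0.022,-0.034,0],"rotation":[0,0,0]},{"hand":0,"offset":[-0.022,-0.034,0],"rotation":[0,0,0]},{"hand":0,"offset":[-0.022,-0.034,0],"rotation":[0,0,0]},{"hand":0,"offset":[-0.022,-0.034,0],"rotation":[0,0,0]}]' 20; python3 -c "
from h import *
go(24,60)"
```

```text
clock: 2.13
position: [0.4227, 0.0757, 0.2451]
tcp_rot: [-0.013, 1.0, 0.004, 0.003]
wrist_force: [0.9, 0.2, -0.2]
opening: -0.0001
t 2.13 tip rel [-113.   191.   161.1] offset [-0.1395 -0.1893  0.1006] rot [ 0.43  0.41 -0.98] F [ 0.9  0.2 -0.2] open -0.0001
```

```bash
python3 -m jog '[{"hand":0,"offset":[-0.024,-0.033,0],"rotation":[0.4,0.4,-1]},{"hand":0,"offset":[-0.024,-0.033,0],"rotation":[0,0,0]},{"hand":0,"offset":[-0.024,-0.033,0],"rotation":[0,0,0]},{"hand":0,"offset":[-0.024,-0.033,0],"rotation":[0,0,0]},{"hand":0,"offset":[-0.024,-0.033,0],"rotation":[0,0,0]},{"hand":0,"offset":[0,0,0],"rotation":[0,0,0]}]'; python3 -c "
from h import *
go(24,60)"
```

```text
clock: 2.63
position: [0.5516, -0.0963, 0.2447]
tcp_rot: [-0.008, 1.0, -0.001, 0.002]
wrist_force: [0.7, 0.3, -0.6]
opening: 0.0003
t 2.63 tip rel [  8.5  13.5 160.7] offset [-0.0154 -0.0129  0.1008] rot [-0.09  0.26 -1.53] F [ 0.7  0.3 -0.6] open 0.0003
```

```bash
python3 -m jog '[{"hand":0,"offset":[-0.016,-0.013,0.03],"rotation":[0,0.2,-1.5]},{"hand":0,"offset":[0,0,0.035],"rotation":[0,0,0]},{"hand":0,"offset":[0,0,0.035],"rotation":[0,0,0]},{"hand":0,"offset":[0,0,0],"rotation":[0,0,0]}]'; python3 -c "
from h import *
go(24,20)
save('side','s1');save('top','t1')"
```

```text
clock: 2.97
position: [0.5724, -0.1138, 0.1431]
tcp_rot: [-0.013, 1.0, -0.001, 0.004]
wrist_force: [-2.4, 0.7, -1.6]
opening: 0.0002
t 2.97 tip rel [28.5 -4.9 59.1] offset [0.0049 0.0049 0.0391] rot [-0.15  0.44 -0.96] F [-2.4  0.7 -1.6] open 0.0002
```

View pics/s1.png

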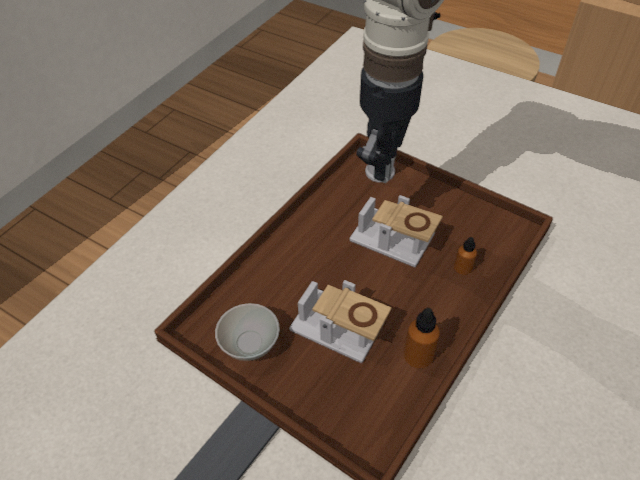

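The side view shows the closed fingertips at about (380,180), above the tail at (385,212), and nothing else has moved. I'll go down.

```bash
python3 -m jog '[{"hand":0,"offset":[0.004,0.004,0.02],"rotation":[0,0.4,-0.9]},{"hand":0,"offset":[0,0,0.018],"rotation":[0,0,0]},{"hand":0,"offset":[0,0,0],"rotation":[0,0,0]},{"hand":0,"offset":[0,0,0],"rotation":[0,0,0]}]'; python3 -c "
from h import *
go(23,-10)
save('side','s2');
im=cv2.imread('pics/s2.png')[130:290,320:480]; cv2.imwrite('pics/s2z.png',cv2.resize(im,None,fx=3.5,fy=3.5))
print(proj('side',P+[.023,0,.02]))"
```

```text
clock: 3.4
position: [0.5787, -0.1095, 0.1235]
tcp_rot: [-0.021, 1.0, -0.004, 0.014]
wrist_force: [-0.0, -0.3, 0.8]
opening: -0.0003
t 3.4 tip rel [35.3 -1.  39.5] offset [0.0136 0.0014 0.0491] rot [-0.49  1.59 -0.02] F [-0.  -0.3  0.8] open -0.0003
[np.float64(381.5556482952939), np.float64(200.8418626682028)]
```

View pics/s2z.png

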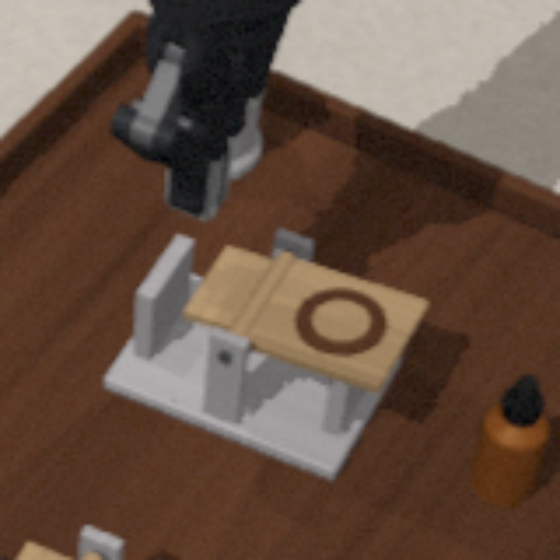

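```bash
python3 -c "
from h import *
s=sense();print(s['q'].round(3),s['qd'].round(3));go(23,20)"
```

```text
[-0.186  0.469  0.011  1.082 -0.002 -0.228] [-0.005 -0.001  0.001 -0.009 -0.001 -0.006]
t 3.45 tip rel [35.6 -1.1 39.9] offset [0.0132 0.0013 0.0195] rot [-0.5   1.64 -0.01] F [-0.7 -0.7 -0.1] open 0.0002
```

```bash
python3 -m jog '[{"hand":0,"offset":[0.013,0.001,0.015],"rotation":[-0.5,1.6,0]}]'; python3 -c "
from h import *
go(23,20)"
```

```text
clock: 3.53
position: [0.5706, -0.1096, 0.1136]
tcp_rot: [-0.021, 1.0, -0.001, 0.006]
wrist_force: [0.3, -0.0, 0.0]
opening: 0.0001
t 3.53 tip rel [27.  -0.6 29.6] offset [0.0041 0.0006 0.0096] rot [-0.13  0.65  0.02] F [ 0.3 -0.   0. ] open 0.0001
```

```bash
python3 -m jog '[{"hand":0,"offset":[0.006,0.001,0.014],"rotation":[0,1,0]},{"hand":0,"offset":[0.001,0,0.010],"rotation":[0,0.2,0]}]'; python3 -c "
from h import *
go(23,0)"; python3 -m jog '[{"hand":0,"offset":[0,0,0.006],"rotation":[0,0,0]}]';python3 -c "
from h import *
go(23,0)"
```

```text
clock: 3.7
position: [0.5629, -0.109, 0.0904]
tcp_rot: [-0.021, 1.0, -0.001, -0.005]
wrist_force: [-0.2, 0.1, 0.1]
opening: -0.0002
t 3.7 tip rel [19.   0.3  6.4] offset [-0.0041 -0.0002  0.0063] rot [-0.15 -0.56 -0.01] F [-0.2  0.1  0.1] open -0.0002
clock: 3.78
position: [0.5622, -0.109, 0.0832]
tcp_rot: [-0.021, 1.0, -0.001, -0.005]
wrist_force: [-0.2, 0.3, 4.7]
opening: -0.0001
t 3.78 tip rel [18.3  0.3 -0.8] offset [-0.0047 -0.0003 -0.0008] rot [-0.14 -0.63 -0.03] F [-0.2  0.3  4.7] open -0.0001
```

```bash
python3 -m jog '[{"hand":0,"offset":[-0.007,0,-0.001],"rotation":[0,-0.6,0]}]'; python3 -c "
from h import *
go(24,-8)"
```

```text
clock: 3.87
position: [0.5674, -0.1085, 0.0821]
tcp_rot: [-0.021, 1.0, -0.001, -0.002]
wrist_force: [-0.9, 0.2, 0.3]
opening: -0.0001
t 3.87 tip rel [23.6  0.6 -1.9] offset [-0.0004 -0.0006  0.0061] rot [-0.09 -0.27 -0.04] F [-0.9  0.2  0.3] open -0.0001
```

```bash
python3 -m jog '[{"hand":0,"offset":[-0.0005,-0.0005,0.006],"rotation":[0,-0.3,0]},{"hand":0,"offset":[0,0,0.005],"rotation":[0,0,0]}]'; python3 -c "
from h import *
go(24,-15)
save('side','s3');
im=cv2.imread('pics/s3.png')[130:290,320:480]; cv2.imwrite('pics/s3z.png',cv2.resize(im,None,fx=3.5,fy=3.5))"
```

```text
clock: 4.03
position: [0.57, -0.1092, 0.0711]
tcp_rot: [-0.021, 1.0, -0.001, 0.002]
wrist_force: [0.2, 0.5, 2.3]
opening: 0.0001
t 4.03 tip rel [ 26.3  -0.2 -12.9] offset [0.0023 0.0002 0.0021] rot [-0.11  0.25 -0.05] F [0.2 0.5 2.3] open 0.0001
```

View pics/s3z.png

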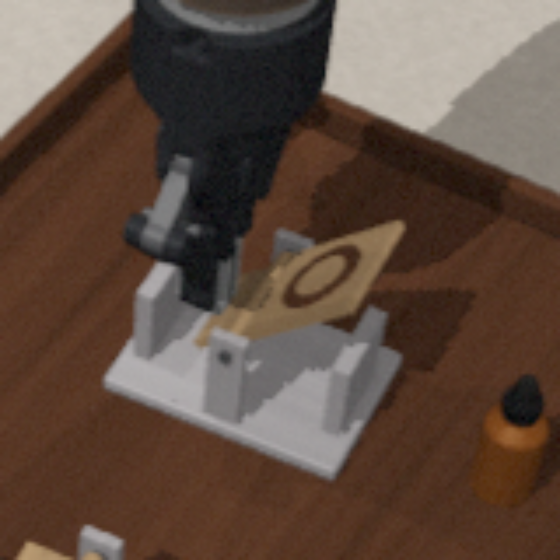

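The finger is pressing the tail at about (200,300) in the crop, and the blade has risen to about 40°. The stand hasn't moved. I'll press further.

```bash
python3 -m jog '[{"hand":0,"offset":[0.003,0,0.006],"rotation":[0,0.3,0]},{"hand":0,"offset":[0.001,0,0.005],"rotation":[0,0,0]}]'; python3 -c "
from h import *
go(23,-25)
save('side','s4');
im=cv2.imread('pics/s4.png')[130:290,320:480]; cv2.imwrite('pics/s4z.png',cv2.resize(im,None,fx=3.5,fy=3.5))"
```

```text
clock: 4.25
position: [0.5672, -0.1096, 0.0595]
tcp_rot: [-0.021, 1.0, -0.001, 0.001]
wrist_force: [-0.1, -0.4, 1.1]
opening: -0.0004
t 4.25 tip rel [ 23.5  -0.5 -24.5] offset [0.0005 0.0005 0.0005] rot [-0.14  0.08 -0.04] F [-0.1 -0.4  1.1] open -0.0004
```

View pics/s4z.png

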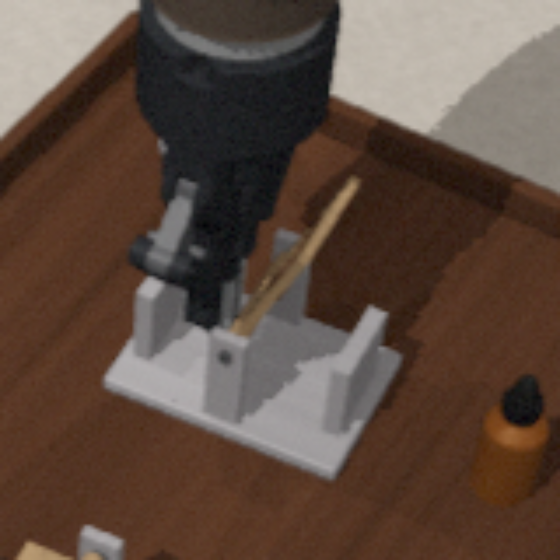

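The blade is now at about 60°, with its tip at crop (355,180). I'll retract straight up and go round to the robot side.

```bash
python3 -m jog '[{"hand":0,"offset":[-0.002,0,-0.03],"rotation":[0,0,0]},{"hand":0,"offset":[0,0,-0.035],"rotation":[0,0,0]},{"hand":0,"offset":[0,0,-0.035],"rotation":[0,0,0]},{"hand":0,"offset":[0,0,-0.035],"rotation":[0,0,0]},{"hand":0,"offset":[0,0,0],"rotation":[0,0,0]}]'; python3 -c "
from h import *
go(-80,100)
save('side','s5');
im=cv2.imread('pics/s5.png')[130:290,320:480]; cv2.imwrite('pics/s5z.png',cv2.resize(im,None,fx=3.5,fy=3.5))"
```

```text
clock: 4.72
position: [0.5635, -0.1084, 0.1917]
tcp_rot: [-0.021, 1.0, 0.001, -0.008]
wrist_force: [1.7, -0.7, 0.9]
opening: 0.0001
t 4.72 tip rel [ 19.5   0.9 107.7] offset [ 0.0994 -0.001   0.0093] rot [ 0.08 -0.96 -0.06] F [ 1.7 -0.7  0.9] open 0.0001
```

View pics/s5z.png

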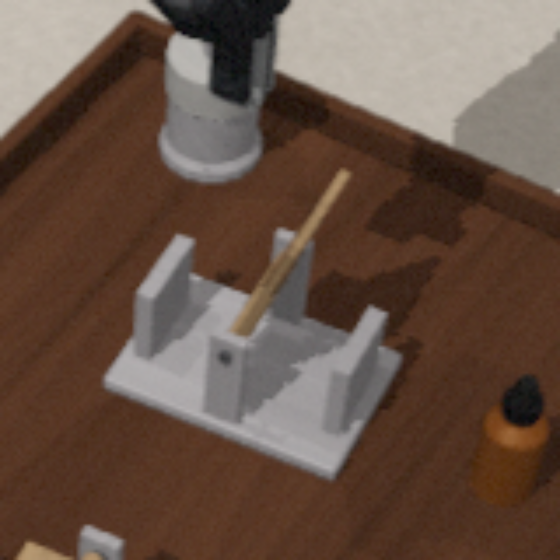

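The blade stays up at about 60° on its own, and the stand is where it was. Next I'll move to the robot side, above the blade.

```bash
python3 -m jog '[{"hand":0,"offset":[0.035,0,0],"rotation":[0,-1,0]},{"hand":0,"offset":[0.035,0,0],"rotation":[0,0,0]},{"hand":0,"offset":[0.025,0,0],"rotation":[0,0,0]}]'; python3 -c "
from h import *
go(-75,38)"
```

```text
clock: 5.02
position: [0.4683, -0.1118, 0.1815]
tcp_rot: [-0.022, 1.0, 0.002, -0.005]
wrist_force: [0.2, 0.3, -0.1]
opening: 0.0001
t 5.02 tip rel [-75.7   1.6  97.5] offset [-0.0012 -0.0019  0.0595] rot [ 0.26 -0.54  0.09] F [ 0.2  0.3 -0.1] open 0.0001
```

```bash
python3 -m jog '[{"hand":0,"offset":[0,-0.002,0.025],"rotation":[0,-0.5,0]},{"hand":0,"offset":[0,0,0.025],"rotation":[0,0,0]},{"hand":0,"offset":[0,0,0.010],"rotation":[0,0,0]}]'; python3 -c "
from h import *
go(-20,35)"
```

```text
clock: 5.27
position: [0.4607, -0.1134, 0.1189]
tcp_rot: [-0.021, 1.0, 0.002, -0.002]
wrist_force: [-0.2, -0.2, -0.8]
opening: 0.0001
t 5.27 tip rel [-83.2   0.3  34.9] offset [-0.0632 -0.0003 -0.0003] rot [ 0.28 -0.22 -0.04] F [-0.2 -0.2 -0.8] open 0.0001
```

```bash
python3 -m jog '[{"hand":0,"offset":[-0.02,0,0],"rotation":[0,0,0]},{"hand":0,"offset":[-0.015,0,0],"rotation":[0,0,0]},{"hand":0,"offset":[-0.012,0,0],"rotation":[0,0,0]},{"hand":0,"offset":[-0.012,0,0],"rotation":[0,0,0]},{"hand":0,"offset":[-0.008,0,0],"rotation":[0,0,0]}]'; python3 -c "
from h import *
go(10,33)
save('side','s6');
im=cv2.imread('pics/s6.png')[130:290,320:480]; cv2.imwrite('pics/s6z.png',cv2.resize(im,None,fx=3.5,fy=3.5))"
```

```text
clock: 5.68
position: [0.5164, -0.1088, 0.1068]
tcp_rot: [-0.02, 1.0, 0.005, -0.015]
wrist_force: [-9.5, 1.3, 33.3]
opening: 0.0001
t 5.68 tip rel [-27.7   2.6  22.8] offset [-0.0374 -0.0024 -0.0113] rot [ 0.61 -1.69 -0.19] F [-9.5  1.3 33.3] open 0.0001
```

View pics/s6z.png

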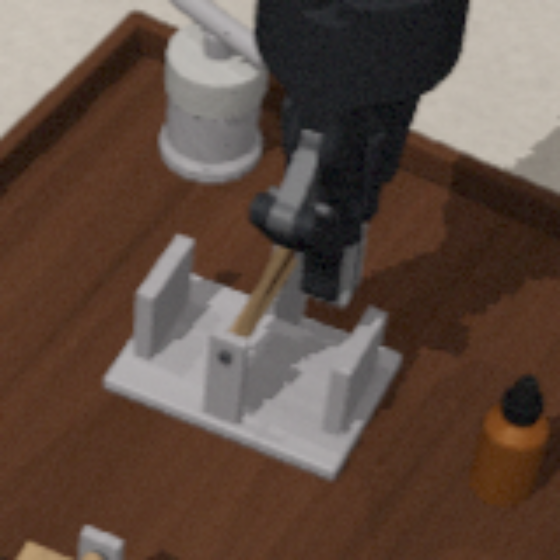

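The tool drifted down while pushing, and the knuckles are now bearing on the blade's tip with 33 N. I'll back off upwards and push higher.

```bash
python3 -m jog '[{"hand":0,"offset":[0.012,0,-0.015],"rotation":[0,0,0]},{"hand":0,"offset":[0.008,-0.002,-0.010],"rotation":[0,-1.2,0]}]'; python3 -c "
from h import *
go(-40,45)
save('side','s7');save('top','t7')
im=cv2.imread('pics/s7.png')[130:290,320:480]; cv2.imwrite('pics/s7z.png',cv2.resize(im,None,fx=3.5,fy=3.5))"
```

```text
clock: 5.9
position: [0.4987, -0.111, 0.1297]
tcp_rot: [-0.021, 1.0, 0.006, -0.006]
wrist_force: [0.5, -0.0, 0.1]
opening: 0.0001
t 5.9 tip rel [-45.2   1.2  45.7] offset [-0.0052 -0.0012  0.0007] rot [ 0.7  -0.62 -0.08] F [ 0.5 -0.   0.1] open 0.0001
```

View pics/s7z.png

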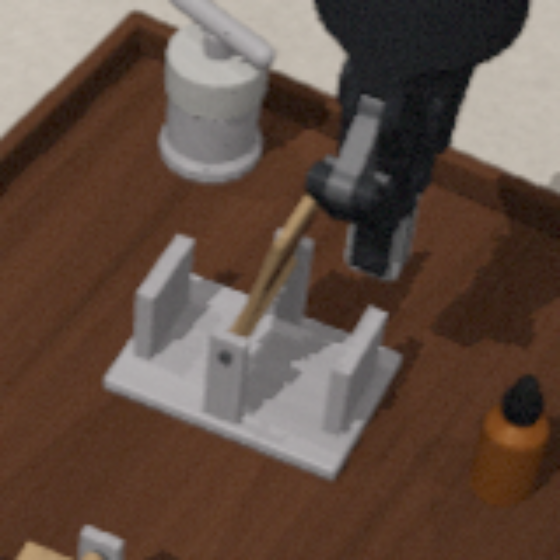

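The stand hasn't moved and the blade is at about 65°. I'll push with the tips higher, near +45 mm, and correct the drift as I go.

```bash
python3 -m jog '[{"hand":0,"offset":[-0.012,-0.001,-0.001],"rotation":[0.5,-0.6,0]},{"hand":0,"offset":[-0.008,0,-0.002],"rotation":[0,0,0]}]'; python3 -c "
from h import *
go(-15,45)"
```

```text
clock: 6.17
position: [0.5166, -0.1117, 0.1317]
tcp_rot: [-0.019, 1.0, 0.001, -0.001]
wrist_force: [-0.1, -0.5, -0.6]
opening: -0.0001
t 6.17 tip rel [-27.2  -0.3  47.7] offset [-0.0122  0.0004  0.0027] rot [ 0.17 -0.12 -0.24] F [-0.1 -0.5 -0.6] open -0.0001
```

```bash
python3 -m jog '[{"hand":0,"offset":[-0.012,0,0.002],"rotation":[0,0,0]},{"hand":0,"offset":[-0.008,0,0],"rotation":[0,0,0]}]'; python3 -c "
from h import *
go(0,45)"
```

```text
clock: 6.33
position: [0.5385, -0.1106, 0.1286]
tcp_rot: [-0.019, 1.0, 0.001, -0.002]
wrist_force: [-0.5, -0.9, 0.1]
opening: 0.0001
t 6.33 tip rel [-5.3 -0.2 44.6] offset [-0.0053  0.0002 -0.0004] rot [ 0.17 -0.18 -0.23] F [-0.5 -0.9  0.1] open 0.0001
```

```bash
python3 -m jog '[{"hand":0,"offset":[-0.012,0,0.001],"rotation":[0,0,0]},{"hand":0,"offset":[-0.010,0,0.003],"rotation":[0,0,0]}]'; python3 -c "
from h import *
go(25,35)
save('side','s8')
im=cv2.imread('pics/s8.png')[130:290,320:480]; cv2.imwrite('pics/s8z.png',cv2.resize(im,None,fx=3.5,fy=3.5))"
```

```text
clock: 6.5
position: [0.5626, -0.1093, 0.1233]
tcp_rot: [-0.019, 1.0, 0.001, -0.003]
wrist_force: [0.5, -0.6, 0.6]
opening: -0.0
t 6.5 tip rel [18.8  0.  39.3] offset [-0.0063 -0.      0.0043] rot [ 0.17 -0.29 -0.21] F [ 0.5 -0.6  0.6] open -0.0
```

View pics/s8z.png

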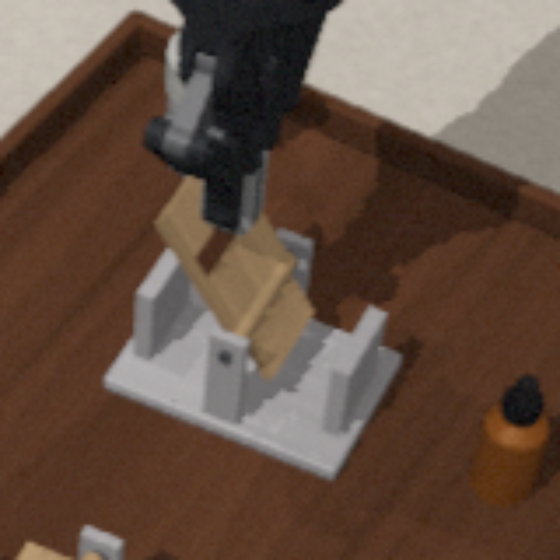

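The blade is past upright, at about 125°, and the bar face is showing. Now I'll push it on and down onto the far stop.

```bash
python3 -m jog '[{"hand":0,"offset":[-0.010,0,0.006],"rotation":[0,0,0]},{"hand":0,"offset":[-0.008,0,0.010],"rotation":[0,0,0]}]'; python3 -c "
from h import *
go(42,12)"
```

```text
clock: 6.72
position: [0.5839, -0.1081, 0.106]
tcp_rot: [-0.02, 1.0, 0.001, -0.002]
wrist_force: [-0.1, 0.3, -0.3]
opening: 0.0001
t 6.72 tip rel [40.1  0.3 22. ] offset [-0.0019 -0.0004  0.01  ] rot [ 0.16 -0.22 -0.14] F [-0.1  0.3 -0.3] open 0.0001
```

```bash
python3 -m jog '[{"hand":0,"offset":[0,0,0.008],"rotation":[0,0,0]},{"hand":0,"offset":[0,0,0.006],"rotation":[0,0,0]}]'; python3 -c "
from h import *
go(42,2)"
```

```text
clock: 6.88
position: [0.5853, -0.1077, 0.0889]
tcp_rot: [-0.021, 1.0, 0.001, -0.002]
wrist_force: [0.0, -0.4, 0.1]
opening: -0.0004
t 6.88 tip rel [41.5  0.7  4.9] offset [-0.0005 -0.0008  0.0029] rot [ 0.17 -0.27 -0.08] F [ 0.  -0.4  0.1] open -0.0004
```

```bash
python3 -m jog '[{"hand":0,"offset":[0,0,0.004],"rotation":[0,0,0]}]';  python3 -c "
from h import *
go(42,2)"
```

```text
clock: 6.97
position: [0.5853, -0.1077, 0.0849]
tcp_rot: [-0.021, 1.0, 0.001, -0.002]
wrist_force: [-10.5, 2.1, 38.1]
opening: 0.0001
t 6.97 tip rel [41.5  0.8  0.9] offset [-0.0005 -0.0008 -0.0011] rot [ 0.16 -0.28 -0.08] F [-10.5   2.1  38.1] open 0.0001
```

The wrist reads 38 N, so the blade is firmly on the stop. I'll retract straight up.

```bash
python3 -m jog '[{"hand":0,"offset":[0,0,-0.01],"rotation":[0,0,0]},{"hand":0,"offset":[0,0,-0.035],"rotation":[0,0,0]},{"hand":0,"offset":[0,0,-0.04],"rotation":[0,0,0]},{"hand":0,"offset":[0,0,-0.04],"rotation":[0,0,0]},{"hand":0,"offset":[0.02,0.035,0],"rotation":[0,0,0]},{"hand":0,"offset":[0.02,0.035,0],"rotation":[0,0,0]},{"hand":0,"offset":[0.02,0.035,0],"rotation":[0,0,0]},{"hand":0,"offset":[0.02,0.035,0],"rotation":[0,0,0]},{"hand":0,"offset":[0.02,0.035,0],"rotation":[0,0,0]},{"hand":0,"offset":[0.02,0.035,0],"rotation":[0,0,0]},{"hand":0,"offset":[0.02,0.035,0],"rotation":[0,0,0]},{"hand":0,"offset":[0,0,0],"rotation":[0,0,0]}]';  python3 -c "
from h import *
for c in ('top','side'):
    save(c,c+'9')
    for n in ['marker_small','paddle_small','bottle_small','bottle_large','crusher','bowl']:
        print(n,[(np.round(d['point'],3).tolist(),round(d['p'],2)) for d in find_in(c,n)])
a=cv2.imread('pics/top9.png')[225:365,360:460]; b=cv2.imread('pics/side9.png')[185:275,340:450]
a=cv2.resize(a,None,fx=4,fy=4,interpolation=2);b=cv2.resize(b,None,fx=6,fy=6,interpolation=2)
cv2.imwrite('pics/z91.png',a); cv2.imwrite('pics/z92.png',b)"
```

```text
clock: 7.97
position: [0.4287, 0.136, 0.2157]
tcp_rot: [-0.015, 1.0, 0.003, -0.002]
wrist_force: [0.2, -0.7, 0.5]
opening: 0.0003
marker_small [([0.542, -0.104, 0.07], 0.62)]
paddle_small [([0.569, -0.111, 0.068], 0.91)]
bottle_small [([0.431, -0.105, 0.06], 0.71), ([0.426, 0.056, 0.084], 0.29), ([0.548, -0.106, 0.072], 0.23)]
bottle_large [([0.426, 0.055, 0.09], 0.86), ([0.526, 0.068, 0.069], 0.36)]
crusher [([0.627, -0.221, 0.08], 0.88)]
bowl [([0.625, 0.161, 0.035], 0.74)]
marker_small [([0.597, -0.093, 0.067], 0.67), ([0.629, 0.149, 0.04], 0.59)]
paddle_small [([0.598, -0.1, 0.071], 0.63)]
bottle_small [([0.425, -0.103, 0.06], 0.91)]
bottle_large [([0.416, 0.064, 0.08], 0.88)]
crusher [([0.597, -0.088, 0.067], 0.44), ([0.524, 0.083, 0.025], 0.24)]
bowl [([0.63, 0.149, 0.041], 0.87)]
```

View pics/z92.png

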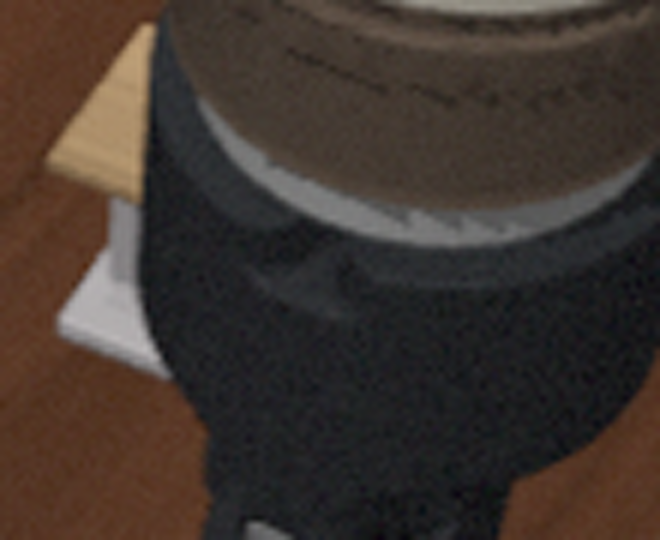

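View pics/top9.png

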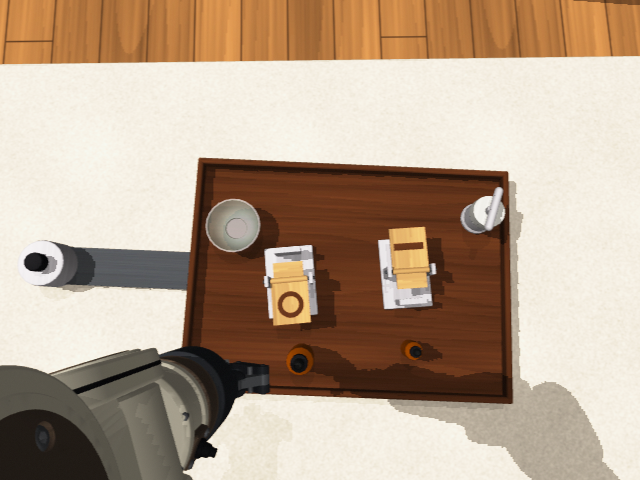

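View pics/side9.png

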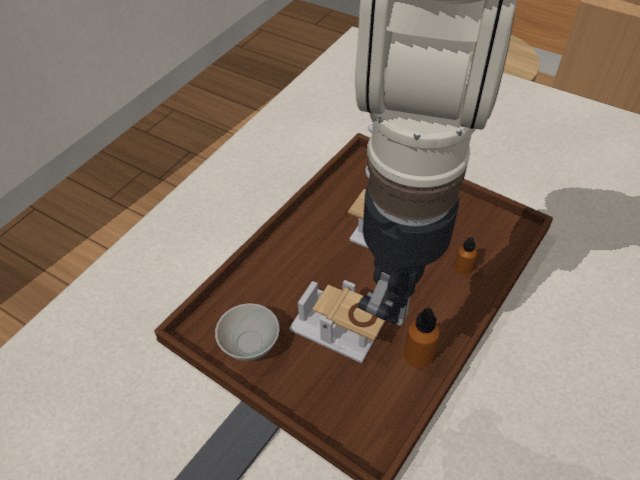

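The top view shows the bar face up at (408,245), with everything else at its first pixel position. Next I'll check the paddle angle against the model.

```bash
python3 -c "
from h import *
for th in (2.7,2.85,3.0,3.07,3.1416):
    q=[]
    for c,y in (('side',27),('side',-27),('top',27),('top',-27)):
        X=Ro.from_rotvec([0,th,0]).apply(np.array([-64,y,-2])/1000)
        u,v=proj(c,P+Ro.from_euler('z',YAW).apply(X))
        q.append(((u-340)*6,(v-185)*6) if c=='side' else ((u-360)*4,(v-225)*4))
    print(th,np.round(q).tolist())"
```

```text
2.7 [[74.0, 93.0], [174.0, -43.0], [130.0, 23.0], [280.0, 13.0]]
2.85 [[59.0, 113.0], [159.0, -22.0], [126.0, 17.0], [273.0, 7.0]]
3.0 [[50.0, 136.0], [149.0, 1.0], [121.0, 14.0], [266.0, 5.0]]
3.07 [[47.0, 148.0], [146.0, 13.0], [119.0, 15.0], [263.0, 6.0]]
3.1416 [[46.0, 160.0], [144.0, 25.0], [117.0, 16.0], [260.0, 7.0]]
```

View pics/z91.png

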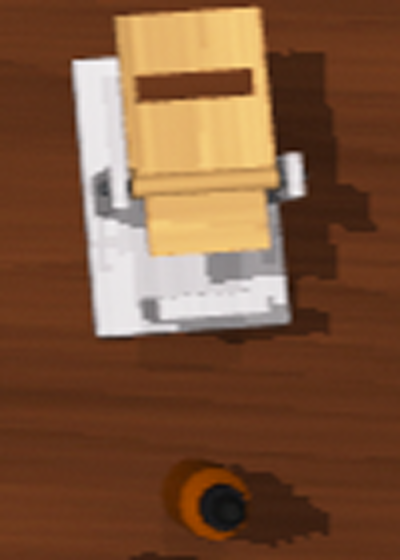

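The blade-end corners measure (45,160) and (150,25) in the side crop and (116,16) and (261,7) in the top crop. That matches the prediction for π to about a pixel in the full picture. The stand's corners are unchanged from the start. I'll hand it in.

```bash
python3 -c "
from h import *
s=sense();print(s['clock'],s['qd'].round(3),s['wrist_force'].round(1));close_job()"
```

```text
8.6667 [ 0.006 -0.002 -0.002  0.002 -0.001  0.001] [-0.4 -0.1  0.4]
the job is handed in; nothing more can be done
```

The small bottle's marker is turned over: its paddle lies flat on the far stop with the bar face up. I handed the job in at 8.7 s. With the fingers closed, I pressed the tail down to raise the blade to about 60°, pushed it over the pin from the robot side, and pressed it flat.

**Last checks:**
- **Paddle:** the blade-end corners in both cameras match a joint angle of π to about a pixel.
- **Marker:** its base corners are where they were at the start, in the top view.
- **Other things:** the other marker and its paddle, both bottles, the crusher and the bowl show at their starting pixels in the top view.
- **Robot:** the hand was clear of everything and the wrist force was about 0.

**What went wrong or disagreed:**
- **First push:** on the first push over the pin the tool sank about 12 mm and bore on the blade's tip, with about 33 N at the wrist. I backed off and repeated it higher. The marker had not moved.
- **Final press:** this peaked at about 38 N at the wrist, through the fingertips.
- **Side camera:** in the last side picture the arm hid most of the small marker and the crusher. The network's reports for both from that camera were off, so I relied on the top view for them.

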